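Slide the soap dish out until its spout drains into the tub

TASK

Water pools on the bath caddy's flat steel shelf. Gently push the soap dish along the shelf with your fingertips, never lifting it, until its drain spout hangs about 20 mm past the shelf's open far edge and points squarely out over the tub, the soap still in the dish. Leave the brush, bottle, tumbler and pump dispenser where they are.

Things in the scene. Friction and masses are not known exactly. Their poses are not given: they have to be found in the camera images.
- caddy: Stainless bath caddy lying fixed across the tub's rim; it stands elsewhere and a little turned each time. Its middle is a smooth flat steel shelf 250 mm deep (x) by 420 mm wide (y), 4 mm thick; no lip on the near and far edges, upstands 12 mm high at the two short sides, and beyond each a wire basket with its floor 50 mm lower. Origin: centre of the shelf's top face, 36 mm above the robot's ledge.
- shelf_edge (a point): Middle of the shelf's open far edge, on the shelf's top face. x points level out over the edge, away from the robot's side, to the open tub; y runs along the edge (to the robot's left); z is up. In this frame the shelf reaches from x = -250 mm to 0 and from y = -210 to +210 mm.
- dish: White ceramic soap dish, about 260 g, loose and somewhat turned on the shelf, spout towards the open edge. A tray 110 mm long (x) by 84 mm wide, 16 mm high, rim 6 mm thick. Origin: centre of its flat underside; x points to the spout. The straight upright back wall is at x = -55 mm. It takes 1 to 4 N to slide; pushed off-centre it turns, pushed by two points on the back wall it squares up.
- spout_tip (a point): Middle of the free end of the dish's drain spout, on the spout's underside: 85 mm ahead of the dish's origin and 3 mm above the shelf. The spout is 30 mm wide and sticks out 30 mm from the middle of the tray's front wall (at x = +55 mm of the dish). Axes as dish.
- soap: Ivory bar of soap, 76 x 50 x 22 mm, about 90 g, lying loose in the dish on ribs 10 mm above the dish's underside, its length along the dish; origin at the centre of its underside.
- brush: Boar-bristle bath brush lying on the left part of the shelf, bristles up: oval beech head 112 x 60 mm, with the bristles 36 mm high, and a round beech handle 18 mm thick towards the robot; 238 mm long in all. Origin on the underside, about the middle of its length; x points from the handle to the head.
- bottle: Green plastic shampoo bottle, diameter 60 mm, 185 mm tall, upright in one of the end baskets; origin at the centre of its foot.
- tumbler: Blue glass tumbler, diameter 72 mm at the rim, 95 mm tall, upright in one of the end baskets; origin at the centre of its foot.
- pump: Small white press-button pump dispenser with a steel pump head, diameter 60 mm, 131 mm tall, upright in one of the end baskets; origin at the centre of its foot.
Things that resemble listed ones, but are neither listed nor needed, are in the scene too. There is more than one size of the bottle; the job needs the smaller.

How it is judged:
At the end, for the whole second after the job is handed in: Spout tip 12 to 28 mm past the open edge, dish within 0.17 rad of square to it, spout outward; dish flat on the shelf (3 mm, 0.04 rad), at rest, soap in it; brush, bottle, tumbler and pump within 20 mm of where they stood, untipped (x of spout_tip in the frame of shelf_edge between 0.012 and 0.028 m and angle between the x axis of dish and the x axis of shelf_edge, either way round below 0.17 rad and x of dish in the frame of shelf_edge below -0.03 m and z of dish in the frame of shelf_edge between -0.003 and 0.003 m and angle between dish's own z axis and vertical below 0.04 rad and horizontal distance between soap and dish below 0.025 m and z of soap in the frame of dish between 0.006 and 0.014 m and linear speed of each of dish, soap below 0.01 m/s and distance of each of bottle, tumbler, pump, brush from where it was at the start of the episode below 0.02 m and angle between each of bottle, tumbler, pump, brush's own z axis and vertical below 0.15 rad); the robot touches nothing.
It fails at once if the dish is lifted off the shelf, tipped or dropped into the tub (z of dish in the frame of shelf_edge above 0.005 m or z of dish in the frame of shelf_edge below -0.008 m or angle between dish's own z axis and vertical above 0.12 rad).
It fails at once if the soap is lifted or knocked out of the dish (z of soap in the frame of dish above 0.018 m or horizontal distance between soap and dish above 0.035 m).
It fails at once if the dish is pushed or squeezed harder than 25 N (contact force between the fingers and dish above 25 N).
It fails at once if the brush, bottle, tumbler or pump is shifted by more than 20 mm or tipped (distance of any of bottle, tumbler, pump, brush from where it was at the start of the episode above 0.02 m or angle between any of bottle, tumbler, pump, brush's own z axis and vertical above 0.2 rad).
It also fails if it takes over 51 s, if anything falls off the work surface, if the arm or the gripper's body presses on something with over 40 N, if the wrist force passes 120 N, or if a joint passes its speed limit or range.

ROBOT

A 6-joint arm with a two-finger parallel gripper is mounted at the origin on the work surface. World frame = base frame: x ahead of the robot, y to its left, z up, the work surface at z = 0. Lengths are in m, angles in rad, forces in N, time in s.
With the tool pointing down it reaches from about 0.25 to 0.775 m from the base axis. Payload 4 kg.
Tool frame: the origin (TCP) lies midway between the tips of the shut fingers; the grasp point (between the pads) lies 19 mm behind it; z points along the fingers, y is the direction in which the jaws open and shut (so a half turn about z gives the same grasp; the last joint's range is limited). The gripper opens to 94 mm and grips with 3 to 60 N. Pads are 16 mm wide; open, the fingers measure 119 mm over their backs; the gripper's body (75 mm by 177 mm) begins 78 mm behind the grasp point.
Start: joints at [-1.368, 0.087, 1.371, -0, 1.684, -0.103], TCP at [0.166, -0.525, 0.206] pointing down, gripper open.
Joint ranges: [-3.1, 3.1], [-0.76, 2.03], [0.27, 2.55], [-1.08, 4.22], [0.17, 2.65], [-2.57, 2.57]. Speed limits (rad/s): [2.79, 2.79, 3.14, 3.14, 3.14, 3.14].

INTERFACE

Orientations are given as [roll, pitch, yaw] about the fixed x, y, z axes, in that order (R = Rz(yaw) Ry(pitch) Rx(roll)).
In Python, from bench import get_obs, snapshot, ticket gives the robot as it stands.
- The arm moves only by the shell command python3 -m creep 'ROWS' [OPENING]. ROWS is JSON, a list that holds one entry, the list of rows, each a list of 4 numbers: the shift along the tool's x, y, z in mm, then the turn about the tool's z in degrees. A call has 1 to 8 rows; each row shifts and turns the commanded pose from where the row before left it, along the tool's axes as they then stand; what a row does not reach is not made up. A row lasts 1/8 s, in which the tool goes at most 62.5 mm and 10.7 degrees, less where a joint would pass 70% of its speed; a pose out of reach is approached as far as the arm can. A call with a gripper value outside its range is refused whole. OPENING is the opening, from 0 (shut) to 1 (fully open), set as the call begins (- or left out, the last holds). The fingers move at their own pace and stop on an object; the grip force is fixed at half the most. Time passes only in rows, so rows that do not move let the fingers close. It gives the time, the measured TCP pose, the force and the opening at its end, in the units of the state.
- get_obs(): the state, without advancing time (a new reading comes with each control period).
- snapshot(name): name is "scene" or "top"; returns a dict with "color" (420x560x3 uint8, red, green, blue), "depth" (420x560 float32, m along the optical axis (not along the pixel's ray), 0 where there is no reading), "fx", "fy", "cx", "cy" (pixels), "extrinsics" (4x4, takes a point from world to camera coordinates). Camera axes: x right, y down, z forward; pixel columns grow to the right and rows downward; lengths in m; the calibration is good to about 2 mm. A picture is of the moment at which its call begins.
- ticket.close_job(): hands the job in, once; it reports no verdict.
The state is a dict: "time": time; "joint_positions": joint angles; "qvel": joint speeds; "joint_torque": joint torques, N m; "tool_pos": TCP position; "ee_rot": TCP orientation; "wrist_force": force on the tool from outside, world axes, zero at the start; "wrist_torque": the same for the moment, N m; "width": finger opening in m.
Only numpy, scipy, OpenCV 4.12 (cv2) and the standard library are available. Lean on these libraries where they do the work, as an engineer would, in place of code of your own. Each camera call takes 0.05 s, during which the arm holds its last target. There are 200 camera calls.

## Working session

There is one attempt and no reset: what is moved stays moved. The work goes in short steps, Python scripts to look and compute and a shell command to move; the robot and the scene stay as the last step left them, time stands still between calls to the robot, and variables do not carry over. Pictures are saved under pics/ and viewed, on a budget of 10 in all, crops included, one or two more only if the job needs it, and the job is handed in when it is done.

```bash
mkdir -p pics; ls; cat > h.py <<'E'
import numpy as np,cv2
from bench import get_obs,snapshot,ticket
def cloud(s):
    d=s["depth"];v,u=np.mgrid[:d.shape[0],:d.shape[1]]
    P=np.stack([(u-s["cx"])/s["fx"]*d,(v-s["cy"])/s["fy"]*d,d],-1)
    T=np.linalg.inv(np.array(s["extrinsics"]))
    return P@T[:3,:3].T+T[:3,3]
def save(img,n):cv2.imwrite("pics/"+n,img[:,:,::-1])
E
python3 - <<'E'
from h import *
o=get_obs();print(o)
for n in("top","scene"):
    s=snapshot(n);np.savez(n+"0.npz",**s);save(s["color"],n+"0.png")
    P=cloud(s);z=P[...,2];m=(abs(z-.036)<.004)&(s["depth"]>0);print(n,s["extrinsics"],m.sum(),P[m].min(0),P[m].max(0))
E
```

```text
pics
{'time': 0.0, 'joint_positions': array([-1.36805886e+00,  8.79497107e-02,  1.37223369e+00, -3.91276337e-05,
        1.68358908e+00, -1.03088734e-01]), 'qvel': array([-0.00063907,  0.00101242, -0.00128295, -0.00140717,  0.00108497,
        0.0012091 ]), 'joint_torque': array([ 5.18051384e-04, -3.40185428e+01, -3.02425039e+01,  7.16775586e-02,
        3.28826567e-02, -1.77904067e-04]), 'tool_pos': array([ 0.16547321, -0.52394845,  0.2043175 ]), 'ee_rot': array([-3.13942040e+00, -1.85635054e-04,  3.05821637e-01]), 'wrist_force': array([0.14428594, 0.48913262, 0.31980705]), 'wrist_torque': array([-0.00345789, -0.0070913 ,  0.00307725]), 'width': 0.09374614004212511}
top [[-0.01995061 -0.99970592 -0.01378578 -0.00123072]
 [-0.98905369  0.02175057 -0.14594421  0.45785948]
 [ 0.14620114  0.0107232  -0.98919677  0.91183431]
 [ 0.          0.          0.          1.        ]] 14584 [ 0.13877323 -0.39233517  0.03201029] [0.92518595 0.55852583 0.03999606]
scene [[ 0.65351002  0.7569081   0.00384493 -0.2876741 ]
 [ 0.61646174 -0.5292882  -0.58294847 -0.27901992]
 [-0.43920334  0.38333292 -0.81250003  1.32375275]
 [ 0.          0.          0.          1.        ]] 16068 [-0.24809654 -0.39479334  0.03200101] [0.75692103 1.32480253 0.03999791]
```

View pics/top0.png

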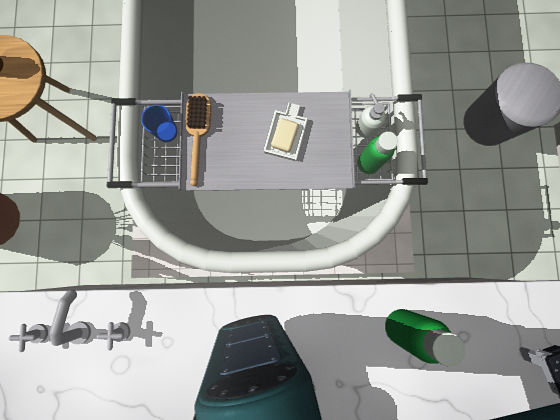

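View pics/scene0.png

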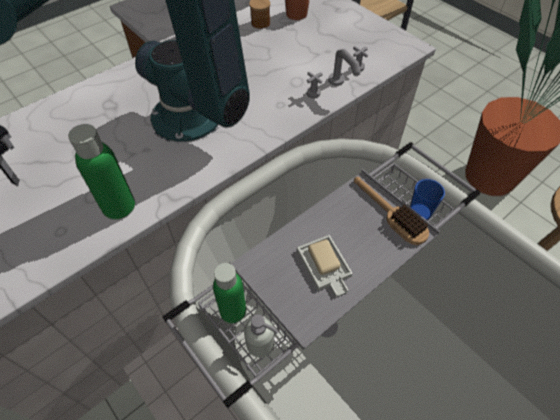

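The top view shows the shelf at about cols 185–355 and rows 92–188. The dish is at (287,135) with its spout at (293,107), and the brush is at (197,140). The small bottle is in the right basket at (378,150); the bigger lookalike is on the ledge at (430,338). I don't need to reach for either bottle. Next I'll measure the shelf edge and the dish.

```bash
cat >> h.py <<'E'
def edge(s):
    P=cloud(s);z=P[...,2]
    m=(abs(z-.036)<.006)&(P[...,0]>.35)&(P[...,0]<.85)&(abs(P[...,1])<.4)
    m=cv2.morphologyEx(m.astype(np.uint8),cv2.MORPH_OPEN,np.ones((5,5)))
    n,l,st,_=cv2.connectedComponentsWithStats(m);m=l==1+st[1:,4].argmax()
    return m,P
def dishpts(s,lo=.0455,hi=.058):
    P=cloud(s);c=s["color"].astype(int);z=P[...,2]
    return (z>lo)&(z<hi),P
E
python3 - <<'E'
from h import *
for n in("top","scene"):
    s=dict(np.load(n+"0.npz"));m,P=edge(s);Q=P[m]
    r=cv2.minAreaRect((Q[:,:2]*1000).astype(np.float32));print(n,m.sum(),"z",np.median(Q[:,2]),r)
    A=np.c_[Q[:,:2],np.ones(len(Q))];print(" plane",np.linalg.lstsq(A,Q[:,2],rcond=None)[0])
    # region of dish: within shelf hull, z above
    z=P[...,2];H=cv2.convexHull((Q[:,:2]*1000).astype(np.float32))
    box=(P[...,0]>.4)&(P[...,0]<.8)&(P[...,1]>-.15)&(P[...,1]<.1)
    d=box&(z>.042)&(z<.058);S=P[d];print(" dish",d.sum(),cv2.minAreaRect((S[:,:2]*1000).astype(np.float32)),S.mean(0))
    t=box&(z>.062)&(z<.075);S=P[t];print(" soap",t.sum(),cv2.minAreaRect((S[:,:2]*1000).astype(np.float32)),S.mean(0))
    # crops
    v,u=np.where(m);c=s["color"][v.min()-5:v.max()+5,u.min()-5:u.max()+5].copy()
    ov=c.copy();dd=d[v.min()-5:v.max()+5,u.min()-5:u.max()+5];mm=m[v.min()-5:v.max()+5,u.min()-5:u.max()+5]
    ov[dd]=[255,0,0];ov[mm]=ov[mm]//2+[0,100,0]
    save(cv2.resize(np.vstack([c,ov]),None,fx=3,fy=3,interpolation=0)[:600,:800] if n=="scene" else cv2.resize(np.vstack([c,ov]),None,fx=2.9,fy=2.9,interpolation=0),n+"_c.png")
E
```

```text
top 13154 z 0.0364557528392454 ((630.649658203125, 0.8557281494140625), (420.8492126464844, 252.3473358154297), 89.2454833984375)
 plane [-8.67311601e-04 -8.17292346e-05  3.69796820e-02]
 dish 898 ((622.7325439453125, -4.75494384765625), (151.8919677734375, 239.12420654296875), 19.702068328857422) [ 0.64501764 -0.05045512  0.04750606]
 soap 598 ((633.5283813476562, -45.46107482910156), (49.586063385009766, 74.36428833007812), 70.25677490234375) [ 0.63265981 -0.0453013   0.0676689 ]
scene 13484 z 0.0360468948304441 ((628.9131469726562, -17.51055908203125), (380.6510009765625, 251.80230712890625), 89.1830825805664)
 plane [-5.14323046e-05 -1.00673366e-03  3.60608671e-02]
 dish 1084 ((651.8882446289062, -54.04014587402344), (85.00447082519531, 140.64627075195312), 73.76649475097656) [ 0.65321486 -0.05800111  0.04753211]
 soap 651 ((634.0374755859375, -48.9633903503418), (50.25482177734375, 76.04459381103516), 69.12943267822266) [ 0.63553035 -0.04981342  0.06728423]
```

View pics/top_c.png

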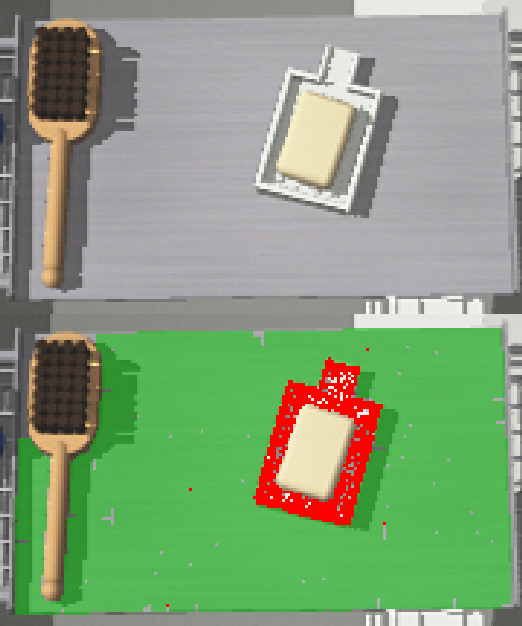

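The dish is about 16° clockwise of square, with its origin near (0.637,-0.05) in the scene view. The shelf's far edge is at x≈0.755, with a yaw of about -0.75°. Before moving I'll refine the dish pose in the top view and check for obstacles along the path.

```bash
cat >> h.py <<'E'
def dish(s):
    P=cloud(s);z=P[...,2]
    d=((P[...,0]>.4)&(P[...,0]<.85)&(P[...,1]>-.17)&(P[...,1]<.1)&(z>.042)&(z<.075)).astype(np.uint8)
    n,l,st,_=cv2.connectedComponentsWithStats(d);d=l==1+st[1:,4].argmax()
    (c,(w,h),a)=cv2.minAreaRect((P[d][:,:2]*1000).astype(np.float32))
    th=a if w>h else a-90
    if th>45: th-=90
    r=np.radians(th);e=np.array([np.cos(r),np.sin(r)])
    return np.array(c)-15*e,np.array(c)+70*e,th,(w,h)
E
python3 - <<'E'
from h import *
for n in("top","scene"):
    s=dict(np.load(n+"0.npz"));print(n,dish(s))
    P=cloud(s);z=P[...,2];c=s["color"].astype(int)
    for lab,b in(("ledgebottle",(P[...,0]<.4)),("basket",(P[...,0]>.5)&(P[...,1]<-.2)&(P[...,0]<.8))):
        g=b&(c[...,1]>c[...,0]+40)&(c[...,1]>c[...,2]+20)&(s["depth"]>0)
        if g.sum():print(lab,g.sum(),P[g].min(0),P[g].max(0))
E
```

```text
top (array([637.83978222, -47.44298537]), array([719.31437404, -71.66881638]), -16.559432983398438, (84.14634704589844, 140.080322265625))
ledgebottle 1021 [ 0.13446646 -0.34385958  0.01002798] [ 0.21211406 -0.27645746  0.21743678]
basket 479 [ 0.54951571 -0.28455526  0.01523797] [ 0.60370201 -0.2314257   0.14997166]
scene (array([637.48628902, -49.84685664]), array([719.0973708 , -73.60882899]), -16.233505249023438, (85.00447082519531, 140.64627075195312))
ledgebottle 1473 [ 0.15792919 -0.35578812 -0.29519599] [ 0.39981657 -0.12926744  0.21326977]
basket 577 [ 0.53222676 -0.29271385  0.00163276] [ 0.60726078 -0.21261414  0.14083122]
```

```bash
python3 -m creep '[[[0,0,-40,6],[0,0,-40,6],[0,0,-40,6.3],[28,-30,0,0],[28,-30,0,0],[28,-30,0,0],[28,-30,0,0],[28,-30,0,0]]]' 0.44
```

```text
time: 1.1
tool_pos: [0.3083, -0.3752, 0.3249]
ee_rot: [-3.141, 0.0, -0.014]
wrist_force: [0.4, 0.5, 0.1]
width: 0.0416
```

```bash
python3 -m creep '[[[28,-41,0,0],[28,-41,0,0],[28,-41,0,0],[28,-41,0,0],[28,-41,0,0],[28,-41,0,0],[28,-41,0,0],[28,-41,0,0]]]'
```

```text
time: 2.1
tool_pos: [0.5366, -0.05, 0.3249]
ee_rot: [3.141, 0.001, -0.014]
wrist_force: [0.7, 0.5, 0.8]
width: 0.0415
```

```bash
python3 -m creep '[[[0,0,45,0],[0,0,45,0],[0,0,45,0],[0,0,45,0],[0,0,40,0],[0,0,20,0],[0,0,10,0],[0,0,0,0]]]'; python3 - <<'E'
from h import *
print(get_obs()["tool_pos"])
for n in("top","scene"):
    s=snapshot(n);print(n,dish(s));save(s["color"],n+"1.png")
E
```

```text
time: 3.1
tool_pos: [0.5357, -0.0514, 0.0749]
ee_rot: [-3.141, 0.001, -0.014]
wrist_force: [-0.5, -0.2, 0.2]
width: 0.0414
[ 0.5356771  -0.05142236  0.07493342]
top (array([607.08888942,   3.09570476]), array([687.56207071, -24.27338536]), -18.78327178955078, (6.107558250427246, 15.484465599060059))
scene (array([637.79587121, -49.76579814]), array([719.18034354, -74.29267449]), -16.771255493164062, (85.22655487060547, 140.652099609375))
```

View pics/scene1.png

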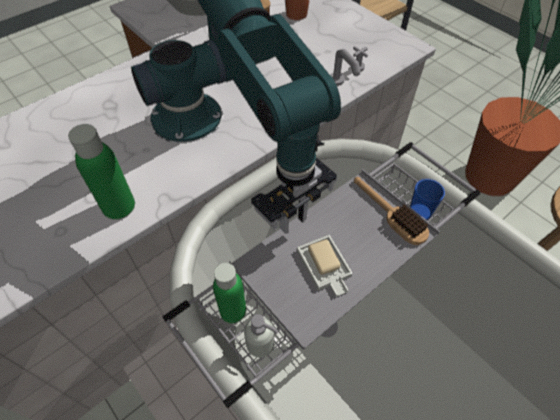

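The gripper is behind the dish at about (300,205), clear of the brush and bottle. I'll descend to just above the shelf and approach the dish.

```bash
python3 -m creep '[[[0,-6,10,0],[0,0,10,0],[0,0,8,0],[0,0,4,0],[5,0,0,0],[5,0,0,0],[5,0,0,0],[3,0,0,0]]]'
```

```text
time: 4.2
tool_pos: [0.5548, -0.0458, 0.0437]
ee_rot: [3.141, -0.001, -0.014]
wrist_force: [0.2, -0.7, 0.2]
width: 0.0413
```

```bash
python3 -m creep '[[[2,0,0,0],[2,0,0,0],[2,0,0,0],[2,0,0,0],[2,0,0,0],[2,0,0,0],[2,0,0,0],[2,0,0,0]]]';  python3 - <<'E'
from h import *
s=snapshot("scene");print(dish(s))
E
```

```text
time: 5.2
tool_pos: [0.5698, -0.0462, 0.0434]
ee_rot: [3.141, 0.001, -0.014]
wrist_force: [-3.3, -1.3, 1.6]
width: 0.0413
(array([632.91301675, -48.99590759]), array([715.76246886, -67.99507296]), -12.915840148925781, (91.5247802734375, 158.77464294433594))
```

Contact is made at about 3 N and the dish is squaring up. Continuing.

```bash
python3 -m creep '[[[2,0,0,0],[2,0,0,0],[2,0,0,0],[2,0,0,0],[2,0,0,0],[2,0,0,0],[2,0,0,0],[2,0,0,0]]]'
```

```text
time: 6.25
tool_pos: [0.5863, -0.0462, 0.0434]
ee_rot: [3.142, -0.0, -0.014]
wrist_force: [-2.8, -1.3, 0.3]
width: 0.0413
```

```bash
python3 -m creep '[[[2,0,0,0],[2,0,0,0],[2,0,0,0],[2,0,0,0],[2,0,0,0],[2,0,0,0],[2,0,0,0],[0,0,0,0]]]';  python3 - <<'E'
from h import *
s=snapshot("scene");print(dish(s));save(cv2.resize(s["color"][140:350,180:460],None,fx=2.8,fy=2.8),"s2.png")
E
```

```text
time: 7.25
tool_pos: [0.6005, -0.0464, 0.0435]
ee_rot: [3.142, -0.001, -0.014]
wrist_force: [-1.5, -0.7, -0.4]
width: 0.0416
(array([658.61942802, -38.88492494]), array([743.46873126, -43.94414814]), -3.4122772216796875, (91.20247650146484, 160.07113647460938))
```

View pics/s2.png

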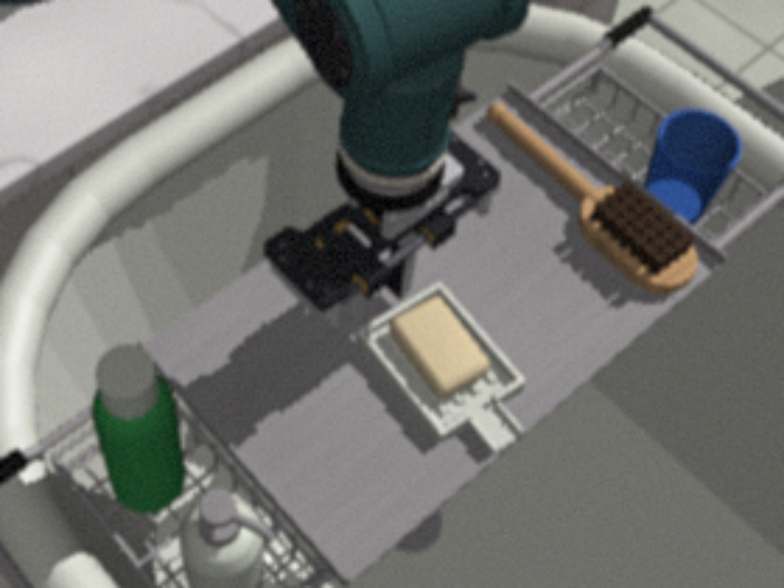

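```bash
python3 -m creep '[[[2,0,0,0],[2,0,0,0],[2,0,0,0],[2,0,0,0],[2,0,0,0],[2,0,0,0],[2,0,0,0],[0,0,0,0]]]';  python3 - <<'E'
from h import *
s=snapshot("scene");print(dish(s))
P=cloud(s);z=P[...,2]
d=(P[...,0]>.7)&(P[...,0]<.82)&(P[...,1]>-.12)&(P[...,1]<.05)&(z>.0425)&(z<.058)
print(np.percentile(P[d][:,0],[50,90,98,100]),d.sum())
m,P=edge(s);Q=P[m&(abs(P[...,1]+.05)<.1)];print("edge",np.percentile(Q[:,0],[0,1,99,100]))
E
```

```text
time: 8.3
tool_pos: [0.6145, -0.0466, 0.0435]
ee_rot: [3.142, -0.001, -0.014]
wrist_force: [-1.0, -1.2, 0.4]
width: 0.0415
(array([671.74036551, -36.1921442 ]), array([756.73789306, -35.54383051]), 0.4370117485523224, (155.9410400390625, 88.04236602783203))
[0.72608563 0.75405241 0.76244698 0.7644251 ] 582
edge [0.50186473 0.50676939 0.75169332 0.75351149]
```

The dish is square to about 1°, with roughly 10 mm of overhang. I'll push 10 mm more, then back off and check.

```bash
python3 -m creep '[[[2,0,0,0],[2,0,0,0],[2,0,0,0],[2,0,0,0],[2,0,0,0],[0,0,0,0],[-5,0,0,0],[-10,0,0,0]]]'
```

```text
time: 9.35
tool_pos: [0.6094, -0.0466, 0.0436]
ee_rot: [3.141, -0.002, -0.014]
wrist_force: [-1.2, -0.4, -0.7]
width: 0.0413
```

```bash
python3 -m creep '[[[-20,0,0,0],[-30,0,-10,0],[-30,0,-30,0],[-30,0,-40,0],[-40,0,-40,0],[-40,0,-40,0],[-40,0,0,0],[-40,0,0,0]]]'; python3 - <<'E'
from h import *
for n in("top","scene"):
    s=snapshot(n);print(n,dish(s));m,P=edge(s);Q=P[m];print(cv2.minAreaRect((Q[:,:2]*1000).astype(np.float32)))
    q=Q[abs(Q[:,1]+.04)<.1];print("edge",np.percentile(q[:,0],[99,99.9,100]))
    save(s["color"],n+"3.png")
E
```

```text
time: 10.35
tool_pos: [0.338, -0.0428, 0.2042]
ee_rot: [3.141, -0.003, -0.014]
wrist_force: [0.0, 0.6, 0.5]
width: 0.0411
top (array([687.99677493, -32.468784  ]), array([772.98288479, -34.00538153]), -1.03582763671875, (82.16827392578125, 141.7996826171875))
((630.453369140625, -13.519287109375), (392.404541015625, 251.71473693847656), 89.23054504394531)
edge [0.75174722 0.7551085  0.75590813]
scene (array([688.60005347, -33.49843886]), array([773.58750681, -34.95884121]), -0.9844589233398438, (85.4752426147461, 139.72299194335938))
((628.49462890625, -17.56329345703125), (380.4795837402344, 252.2958984375), 89.22785186767578)
edge [0.75204329 0.75445197 0.7552488 ]
```

View pics/top3.png

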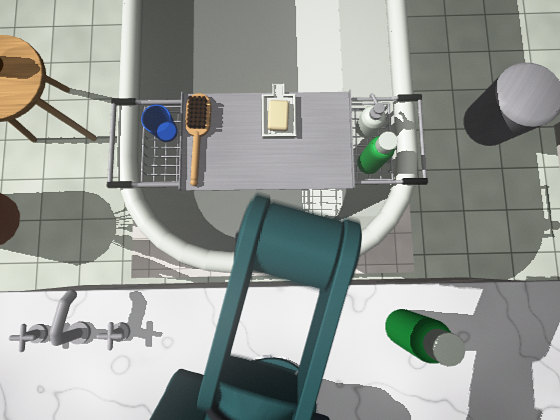

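View pics/scene3.png

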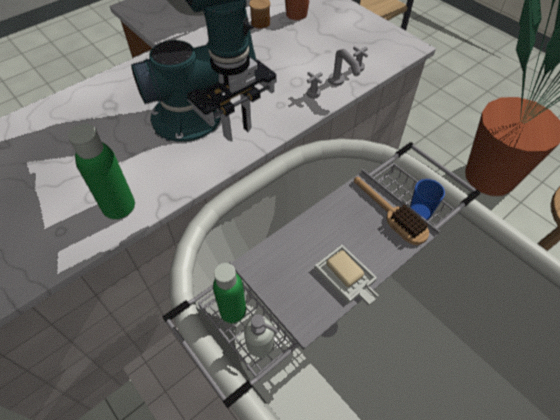

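The spout, at (278,88) in the top view, overhangs the edge by about 18 mm and is square within 0.5°. The soap is in the dish at (278,115), and nothing else has moved. Handing in.

```bash
python3 -c "
from bench import ticket;print(ticket.close_job())"
```

```text
the job is handed in; nothing more can be done
None
```

I pushed the dish along the shelf with two fingertips on its back wall, at wrist forces of about 3 N at the readings I took, and never gripped or lifted it. I then backed the arm clear and handed the job in at about 10.5 s; no verdict is reported.

- **Spout:** both cameras put the tip at x ≈ 0.773 m and the shelf edge at 0.7545–0.756 m. That is about 18 mm of overhang, against the 12–28 mm allowed.
- **Squareness:** the dish is at about -1.0° and the shelf at about -0.8°, so it is square well within the limit.
- **Everything else:** the last pictures show the soap lying in the dish, and the brush, bottle, tumbler and pump look unmoved. I judged those by eye and did not measure them. The arm is touching nothing.
- **Disagreements:** the two cameras differ by about 1–2 mm, which is within their calibration. While the fingers touched the dish, its outline merged with theirs, so those readings were rougher. The figures above were taken after backing away.

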